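# Unlatch the sample guard and hold its sprung gate wide open

## Robot

A 6-joint arm with a two-finger parallel gripper is mounted at the origin on a cart in front of the work surface, level with it; the furniture and walls round the work are solid. World frame = base frame: x ahead of the robot, y to its left, z up, the work surface at z = 0. Lengths are in m, angles in rad, forces in N, time in s.
With the tool pointing down it reaches from about 0.275 to 0.75 m from the base axis. Payload 10.2 kg.
Tool frame: the origin (TCP) lies midway between the tips of the shut fingers; the grasp point (between the pads) lies 19 mm behind it (env.hold_point_z is the distance from the TCP to the grasp point, in m); z points along the fingers, y is the line along which they close (so a half turn about z gives the same grasp; the last joint's range is limited). The gripper opens to 85 mm and grips with 20 to 120 N. Pads are 22 mm wide; open, the fingers measure 114 mm over their backs; the gripper's body (76 mm by 85 mm) begins 54 mm behind the grasp point. The pads swing forward as they close: fully open they stand 13 mm farther back than shut.
Start: joints at [-1.466, 0.313, 1.498, -0, 1.331, -0.223], TCP at [0.169, -0.497, 0.231] pointing down, gripper open.
Joint ranges: [-2.94, 2.94], [-0.97, 2.17], [0.19, 2.56], [-1.23, 4.37], [0.02, 3.11], [-2.88, 2.88]. Speed limits (rad/s): [2.39, 2.39, 3.01, 3.14, 3.14, 3.14].

## Interface

Orientations are given as a unit quaternion [x, y, z, w].
In Python, from bench import env, kinematics, monitor, eyes, job gives the robot as it stands. The module is installed in compiled form; this text tells all that it offers. Calls block until the motion is done:
- env.reach(position, orientation): joint-space move of the TCP to a pose.
- env.movel(position, velocity=0.15, frame=None, guard=None): straight line of the TCP; frame=None keeps the orientation; velocity is the mean speed in m/s. With guard (N) it stops when the force on the tool has changed by that much, and returns True; else False.
- env.set_joints(angles): joint-space move.
- env.release() and env.close_gripper(effort=None): open the fingers fully, or close them until they stop; effort is the grip in N (None keeps the last).
- env.hold(seconds).
- kinematics.ik(position, orientation): joint angles nearest the present ones, or None.
- monitor.sense(): the state.
- eyes.grab_frame(name): name is "scene" or "top"; returns a dict with "frame" (400x640x3 uint8, red, green, blue), "mtx" (3x3 intrinsics, pixels), "view" (4x4, takes a point from world to camera coordinates). Camera axes: x right, y down, z forward; pixel columns grow to the right and rows downward; lengths in m; the calibration is good to about 2 mm. A picture is of the moment at which its call begins. There is no depth.
A pose or a line that the arm cannot do raises env.MotionError and nothing moves.
- job.hand_in(): hands the job in; it is judged then, once.
The state is a dict: "clock": time; "joints": joint angles; "qvel": joint speeds; "joint_efforts": joint torques, N m; "position": TCP position; "ee_rot": TCP orientation; "contact_force": force on the tool from outside, world axes, zero at the start; "ft_torque": the same for the moment, N m; "finger_gap": opening from 0.0 (shut) to 1.0 (fully open); "gripper_force": force on a finger pad.
Only numpy, scipy, OpenCV 4.12 (cv2) and the standard library are available. Lean on these libraries where they do the work, as an engineer would, in place of code of your own. Each camera call takes 0.05 s, during which the arm holds its last target. There are 200 camera calls.

## Task

A colleague needs both hands to reach into the small clear sample guard on the bench. Squeeze the catch with the two flat tabs fully together first, and only then the catch with the two round posts; then take the gate by its upright handle post and swing it steadily, without flinging it, past the bump of its detent until it stands wide open, nearly square to the guard's front. The gate springs back, so finish while still holding it wide open by the post, and leave the glassware and the things around undisturbed.

Things in the scene. Friction and masses are not known exactly. Their poses are not given: they have to be found in the camera images.
- guard: clear box fixed to the bench, 140 mm deep, 205 wide, 86 high. Origin on the worktop below the middle of the closed gate; x points from the gate into the guard, y left along the closed gate, z up. An aluminium header along its front top edge (x 16 to 46 mm, top z 86) carries two catches, centres at x = 31, y = +45 and -45 mm; which is on which side varies. The rest of the top is a clear roof.
- flat_grip (a point): middle between the two FLAT steel tabs of the first catch, 132 mm above the worktop: squeeze here. Upright plates 26 mm wide (along guard x), 7 thick, tops at 152 mm, 56 mm over their outer faces latched, 40 squeezed. Squeezed along the guard's y they move evenly to this point (about 3 N) and stay where left. The mechanism below them reaches 98 mm high.
- round_grip (a point): middle between the two ROUND steel posts of the second catch, 132 mm above the worktop. Posts 12 mm across, tops at 152 mm, 56 mm over their outer sides latched, 40 squeezed; they work as the flat tabs do, squeezed along the guard's y.
- flat_l (a joint): left tab of the flat catch (m). Reads 0 latched, grows as the tab is squeezed inwards, 0.008 m fully in. The two tabs of a catch are geared together and always move by the same amount.
- flat_r (a joint): right tab of the flat catch (m). Reads 0 latched, grows as the tab is squeezed inwards, 0.008 m fully in. The two tabs of a catch are geared together and always move by the same amount.
- round_l (a joint): left post of the round catch (m). Reads 0 latched, grows as the tab is squeezed inwards, 0.008 m fully in. The two tabs of a catch are geared together and always move by the same amount.
- round_r (a joint): right post of the round catch (m). Reads 0 latched, grows as the tab is squeezed inwards, 0.008 m fully in. The two tabs of a catch are geared together and always move by the same amount.
- gate (a joint): gate angle (rad): 0 shut; grows as its free right end swings out to the robot; stop at 1.65; wide open from 1.2. Each catch alone hooks it shut until its tabs are in by 6 mm each. A damped spring closes it: at the post about 0.7 N shut, 1.5 N wide open. The detent bump at about 0.3 to 0.7 rad adds 1 to 4 N at the post. If let go past the bump the gate drifts back to about 0.7 rad.
- hinge (a point): point on the gate's upright hinge axis, at the gate's left end (guard y = +90 mm), 130 mm above the worktop
- handle: handle of the gate: an upright round steel sleeve that turns freely on a post, 14 mm across, from 78 to 150 mm above the worktop, 35 mm in front of the gate near its free end, on a short bar at 60 mm height; swings with the gate. Origin on its axis at worktop height; its yaw means nothing.
- post (a point): point on the handle post's axis, 130 mm above the worktop: grip here; 154 mm from the hinge axis. The sleeve lets the gripped post turn freely as the gate swings. Gate shut: at guard x = -35, y = -60 mm. The gate's frame is 83 mm high, its steel lugs 102 mm.
- beaker: small glass beaker, 52 mm wide, 55 mm high, standing inside the guard on its floor; origin at its underside
- petri: lidded petri dish, 59 mm across, 16 mm high, lying inside the guard on its floor; origin at its underside
- bottle: round reagent bottle with a wide screw cap, 66 mm across, 99 mm high, standing left of the guard; a bystander; origin at its underside
- flask: small glass flask, 59 mm across, 73 mm high, standing right of the guard; a bystander; origin at its underside
- bench_timer: flat bench timer, 70x66x18 mm, lying in front of the guard to the right; a bystander; origin at its underside
- marker: marker pen, 135 mm long, lying near the front edge of the worktop to the right; a bystander; origin at its underside

How it is judged:
By the outcome, as a careful person would: the job done as asked, in the order asked, and still so for the second after the job is handed in, while the arm keeps its last pose, push and grip.
It also fails if it takes over 51 s, if anything falls off the work surface, if the arm or the gripper's body presses on something with over 40 N, if the wrist force passes 120 N, or if a joint passes its speed limit or range.

## Working session

There is one attempt and no reset: what is moved stays moved. The work goes in short steps, each a Python script; the robot and the scene stay as the last script left them, time stands still between calls to the robot, and variables do not carry over. Pictures are saved under pics/ and viewed, at most 10 in all, crops included, and the job is handed in when it is done.

```bash
mkdir -p pics; python3 - <<'E'
from bench import env,monitor,eyes
import cv2,numpy as np
for n in("scene","top"):
    d=eyes.grab_frame(n); cv2.imwrite(f"pics/{n}0.png",d["frame"][:,:,::-1]); np.savez(f"{n}0.npz",**d)
    print(n,d["mtx"].round(1).tolist(),d["view"].round(3).tolist())
s=monitor.sense(); print(s["clock"],s["position"],s["ee_rot"],env.hold_point_z,s["finger_gap"])
E
```

```text
scene [[488.4, 0.0, 313.1], [0.0, 488.4, 197.6], [0.0, 0.0, 1.0]] [[-0.67, -0.742, -0.012, 0.34], [-0.576, 0.53, -0.622, 0.36], [0.468, -0.41, -0.783, 1.283], [0.0, 0.0, 0.0, 1.0]]
top [[367.2, 0.0, 319.6], [0.0, 367.2, 197.2], [0.0, 0.0, 1.0]] [[0.005, -1.0, -0.011, -0.021], [-1.0, -0.004, -0.028, 0.506], [0.028, 0.011, -1.0, 0.96], [0.0, 0.0, 0.0, 1.0]]
0.1 [ 0.16898941 -0.49679879  0.23079518] [ 9.86598145e-01  1.63167839e-01  2.17609965e-05 -5.96289519e-04] 0.0187 1.0025098491322237
```

View pics/scene0.png

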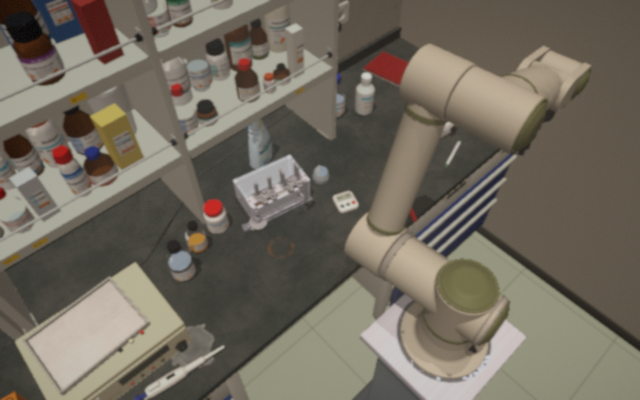

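View pics/top0.png

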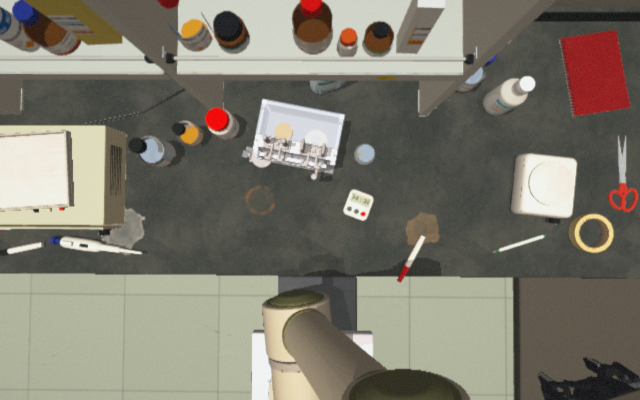

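The guard shows at about (298,140) in the top view and (272,190) in the scene view, with the bottle's red cap to its left and the flask to its right. I'll enlarge both.

```bash
python3 - <<'E'
import cv2
t=cv2.imread("pics/top0.png")[85:195,230:390]; s=cv2.imread("pics/scene0.png")[140:250,200:360]
cv2.imwrite("pics/z_top.png",cv2.resize(t,None,fx=5,fy=5,interpolation=cv2.INTER_CUBIC))
cv2.imwrite("pics/z_sc.png",cv2.resize(s,None,fx=5,fy=5,interpolation=cv2.INTER_CUBIC))
E
```

```text
(no output)
```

View pics/z_top.png

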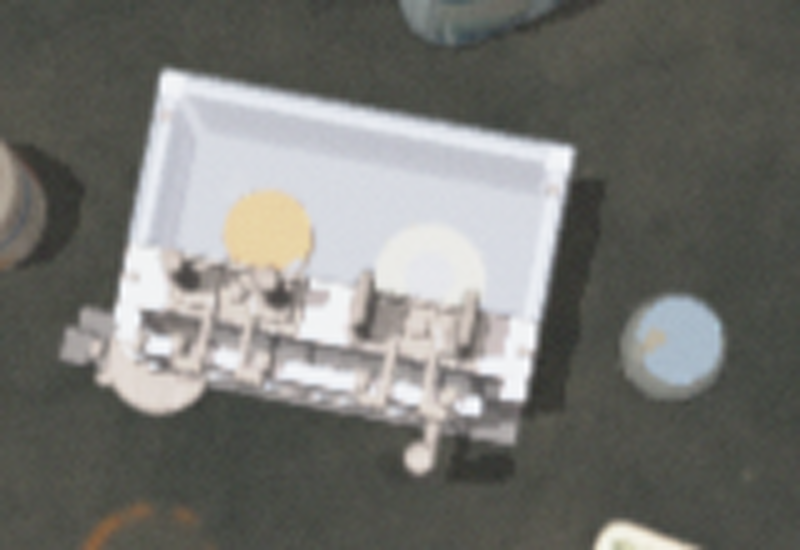

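View pics/z_sc.png

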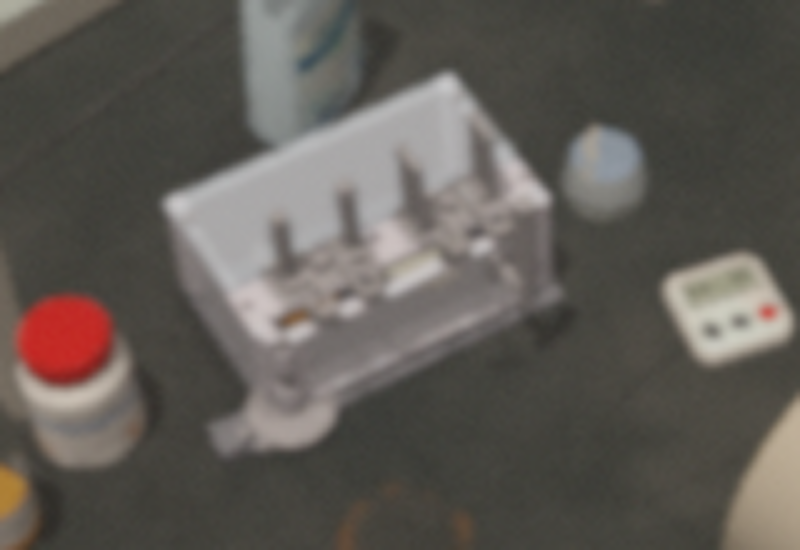

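The flat tabs are on the guard's right, at about (365,300) and (470,315) in the top crop. The round posts are on its left, at about (190,272) and (275,290). The handle top is near (418,457) and the hinge is at left front. Next I'll fit the guard pose to these points and overlay the result.

```bash
cat > h.py <<'E'
import numpy as np,cv2
from scipy.optimize import least_squares
cam={n:dict(np.load(f"{n}0.npz")) for n in("scene","top")}
def proj(n,P):
    c=cam[n]; p=np.c_[P,np.ones(len(P))]@c["view"].T[:,:3]; p=p@c["mtx"].T; return p[:,:2]/p[:,2:]
def g2w(q,P):
    P=np.asarray(P,float); c,s=np.cos(q[2]),np.sin(q[2])
    return np.c_[q[0]+c*P[:,0]-s*P[:,1],q[1]+s*P[:,0]+c*P[:,1],P[:,2]]
def ray(n,u,z):
    c=cam[n];R,t=c["view"][:3,:3],c["view"][:3,3]; o=-R.T@t
    d=R.T@np.linalg.inv(c["mtx"])@np.r_[u,1]; return o+d*(z-o[2])/d[2]
tops=[[.031,.067,.152],[.031,.023,.152],[.031,-.0205,.152],[.031,-.0695,.152]]
E
python3 - <<'E'
from h import *
off={"top":np.array([230,85]),"scene":np.array([200,140])}
sc=np.array([[280,220],[346,188],[406,152],[478,122]])/5+off["scene"]
tp=np.array([[190,270],[275,290],[367,285],[472,305]])/5+off["top"]
hd=np.array([[418,457]])/5+off["top"]; HP=[[-.035,-.060,.150]]
bc=np.array([[165,72],[575,148]])/5+off["top"]
for u in tp: print("top ray z152",ray("top",u,.152).round(4))
for u in sc: print("sc  ray z152",ray("scene",u,.152).round(4))
print("handle",ray("top",hd[0],.15).round(4)); print("corners",[ray("top",u,.086).round(4) for u in bc])
def f(q): return np.r_[(proj("scene",g2w(q,tops))-sc).ravel(),(proj("top",g2w(q,tops))-tp).ravel(),2*(proj("top",g2w(q,HP))-hd).ravel()]
r=least_squares(f,[.62,.05,-.17],loss="soft_l1"); q=r.x; print(q,r.cost); print(f(q).round(1).reshape(-1,2).tolist())
np.save("q.npy",q)
P=tops+HP+[[0,.09,.102],[0,-.1025,.083],[.14,.1025,.086],[.14,-.1025,.086],[.016,.1025,.086],[.016,-.1025,.086],[0,0,0]]
ims=[]
for n,sl in(("top",(230,85)),("scene",(200,140))):
    im=cam[n]["frame"][sl[1]:sl[1]+110,sl[0]:sl[0]+160,::-1]; im=cv2.resize(np.ascontiguousarray(im),None,fx=4,fy=2.7*4/2.7,interpolation=cv2.INTER_CUBIC)
    im=im[60:360]  if n=="scene" else im[30:]
    oy=60 if n=="scene" else 30
    for u in proj(n,g2w(q,P)): 
        v=((u-sl+.5)*4-[0,oy]).astype(int); cv2.circle(im,tuple(map(int,v)),3,(0,0,255),1)
    ims.append(im[:300])
cv2.imwrite("pics/ov.png",np.vstack(ims))
E
```

```text
top ray z152 [0.6329 0.097  0.152 ]
top ray z152 [0.624  0.0586 0.152 ]
top ray z152 [0.6264 0.0172 0.152 ]
top ray z152 [ 0.6175 -0.03    0.152 ]
sc  ray z152 [0.6298 0.1102 0.152 ]
sc  ray z152 [0.6229 0.0667 0.152 ]
sc  ray z152 [0.6208 0.0229 0.152 ]
sc  ray z152 [ 0.61   -0.0241  0.152 ]
handle [ 0.5491 -0.0061  0.15  ]
corners [array([0.7423, 0.1202, 0.086 ]), array([ 0.7054, -0.0799,  0.086 ])]
[ 0.59285784  0.04549286 -0.15285733] 13.449444161189097
[[0.1, -1.3], [-0.0, -1.3], [0.7, -0.3], [0.3, -1.2], [-4.4, -0.4], [-2.1, -1.3], [-1.5, 2.6], [-0.9, 2.0], [2.2, -0.0]]
```

View pics/ov.png

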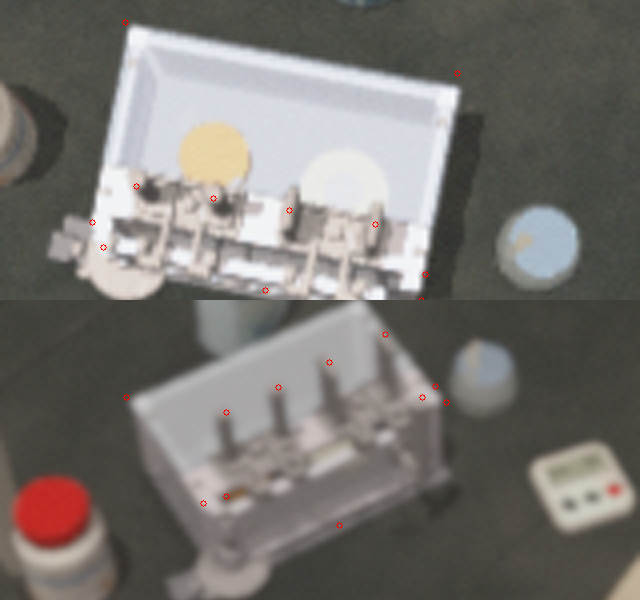

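The fit lands close: the scene tab tops match, but the back corners show the yaw is slightly off. I had also marked shadows as round posts in the top view. I'll refit without those marks and add the corners, then move above the flat catch.

```bash
cat >> h.py <<'E'
def pose(q,gx,gy,z,dyaw=0):
    """tool-down pose, fingers closing along guard y; z = grasp-point height"""
    from scipy.spatial.transform import Rotation as R
    p=g2w(q,[[gx,gy,z-.0187]])[0]
    return p,(R.from_euler("z",q[2]+dyaw)*R.from_euler("x",np.pi)).as_quat()
E
python3 - <<'E'
from h import *
from bench import env,monitor,eyes,kinematics
off={"top":np.array([230,85]),"scene":np.array([200,140])}
sc=np.array([[280,218],[346,186],[406,152],[478,122]])/5+off["scene"]
hd=np.array([[418,457],[165,72],[575,148]])/5+off["top"]; HP=[[-.035,-.060,.150],[.14,.1025,.086],[.14,-.1025,.086]]
def f(q): return np.r_[(proj("scene",g2w(q,tops))-sc).ravel(),1.5*(proj("top",g2w(q,HP))-hd).ravel()]
r=least_squares(f,[.62,.05,-.17],loss="soft_l1"); q=r.x; print(q,r.cost); print(f(q).round(1).reshape(-1,2).tolist())
np.save("q.npy",q)
for k in (0,np.pi):
    p,o=pose(q,.031,-.048,.20,k); print(k,p.round(3),kinematics.ik(p,o)); 
    for a in((.031,.048,.2),(-.035,-.06,.2),(-.154,.09,.13)): print(kinematics.ik(*pose(q,*a,k)))
E
```

```text
[ 0.5895156   0.04698852 -0.18747209] 7.486268335810899
[[0.3, -0.7], [0.5, -0.4], [1.5, 0.5], [1.4, 0.0], [-0.4, 3.4], [-0.8, -2.4], [-0.0, -1.6]]
0 [ 0.611 -0.006  0.181] [-2.01228973e-01  5.41288668e-01  1.29212447e+00 -4.44089210e-16
  1.30817951e+00  1.55703944e+00]
[-4.45640827e-02  5.95148249e-01  1.20444202e+00 -4.44089210e-16
  1.34200238e+00  1.71370434e+00]
[-2.25455590e-01  3.97037796e-01  1.51411692e+00 -4.44089210e-16
  1.23043794e+00  1.53281283e+00]
[ 1.03346736e-01  3.59622421e-01  1.77540145e+00 -4.44089210e-16
  1.00656879e+00  1.86161515e+00]
3.141592653589793 [ 0.611 -0.006  0.181] [-0.20122897  0.54128867  1.29212447  0.          1.30817951 -1.58455321]
[-0.04456408  0.59514825  1.20444202  0.          1.34200238 -1.42788832]
[-0.22545559  0.3970378   1.51411692  0.          1.23043794 -1.60877983]
[ 0.10334674  0.35962242  1.77540145  0.          1.00656879 -1.2799775 ]
```

```bash
python3 - <<'E'
from h import *
from bench import env,monitor,eyes
q=np.load("q.npy"); env.reach(*pose(q,.031,-.048,.205,np.pi))
s=monitor.sense(); print(s["clock"],s["position"])
ims=[]
for n,sl in(("top",(230,85)),("scene",(200,120))):
    fr=eyes.grab_frame(n)["frame"]; cv2.imwrite(f"pics/{n}1.png",fr[:,:,::-1])
    im=fr[sl[1]:sl[1]+100,sl[0]:sl[0]+160,::-1]; ims.append(cv2.resize(np.ascontiguousarray(im),None,fx=3,fy=3,interpolation=cv2.INTER_CUBIC))
cv2.imwrite("pics/a1.png",np.vstack(ims))
E
```

```text
2.4583 [ 0.61100688 -0.00684211  0.18639342]
```

View pics/a1.png

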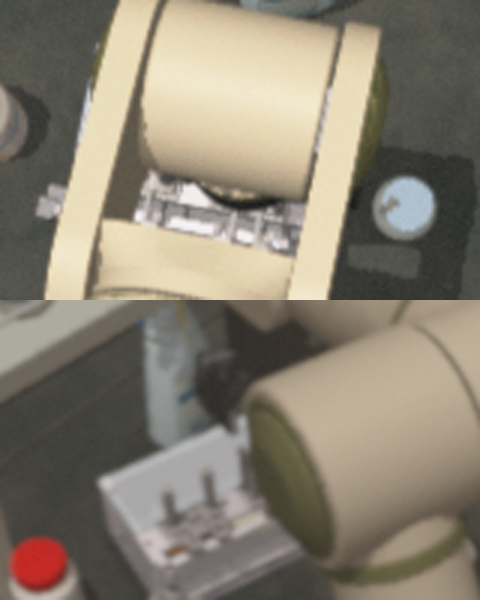

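The arm hides the catch in both views: the top crop shows only the wrist and the scene crop only the round posts, at about (168,505) and (209,485). I'll descend with a force guard and squeeze by feel.

```bash
python3 - <<'E'
from h import *
from bench import env,monitor,eyes
q=np.load("q.npy"); p,o=pose(q,.031,-.048,.132,np.pi)
hit=env.movel(p,velocity=.08,guard=5)
s=monitor.sense(); print(hit,s["clock"],s["position"],s["contact_force"].round(2))
if not hit:
    env.close_gripper(20); s=monitor.sense()
    F=s["contact_force"]; c,n=np.cos(q[2]),np.sin(q[2])
    print(s["clock"],s["finger_gap"],s["finger_gap"]*85,s["gripper_force"],"guard fx,fy,fz",[round(float(v),2) for v in(c*F[0]+n*F[1],-n*F[0]+c*F[1],F[2])],s["ft_torque"])
E
```

```text
False 3.625 [ 0.61133746 -0.0060217   0.11386768] [-0.25  0.67  0.05]
4.1417 0.45030074581396273 38.27556339418683 20.69491222500801 guard fx,fy,fz [-2.8, 22.52, 12.13] [ 3.77693033 -0.33750786  0.10664889]
```

```bash
python3 - <<'E'
from h import *
from bench import env,monitor,eyes
q=np.load("q.npy"); c,n=np.cos(q[2]),np.sin(q[2])
for gy in(-.0465,-.045,-.0435):
    env.movel(pose(q,.031,gy,.132)[0],velocity=.02); env.close_gripper(25); s=monitor.sense(); F=s["contact_force"]
    fy=-n*F[0]+c*F[1]; print(gy,s["clock"],round(s["finger_gap"],4),round(s["gripper_force"],1),"g",round(c*F[0]+n*F[1],1),round(fy,1),F[2].round(1))
    if abs(fy)<8: break
E
```

```text
-0.0465 4.6083 0.4446 23.9 g -3.1 15.6 13.3
-0.045 5.075 0.4486 23.8 g -4.2 10.2 13.8
-0.0435 5.5417 0.446 23.9 g -4.9 2.5 14.4
```

```bash
python3 - <<'E'
from h import *
from bench import env,monitor,eyes
q=np.load("q.npy"); c,n=np.cos(q[2]),np.sin(q[2])
def rep(k):
    s=monitor.sense(); F=s["contact_force"]; fy=-n*F[0]+c*F[1]
    print(k,round(s["clock"],2),round(s["finger_gap"],4),round(s["gripper_force"],1),"g",round(c*F[0]+n*F[1],1),round(fy,1),F[2].round(1)); return fy
env.release(); rep("open")
env.movel(pose(q,.031,-.0435,.19)[0],velocity=.12); rep("up")
env.movel(pose(q,.031,.047,.19)[0],velocity=.12)
hit=env.movel(pose(q,.031,.047,.132)[0],velocity=.08,guard=5); rep(("down",hit))
if not hit:
    gy=.047
    env.close_gripper(25); fy=rep("sq")
    for _ in range(3):
        if abs(fy)<8: break
        gy+=.0015*np.sign(fy); env.movel(pose(q,.031,gy,.132)[0],velocity=.02); env.close_gripper(25); fy=rep(gy)
E
```

```text
open 6.07 0.996 0.0 g 0.8 0.5 -0.5
up 6.7 1.0004 0.0 g 0.0 -0.8 -0.7
('down', False) 8.47 1.003 0.0 g -0.1 -0.3 0.6
sq 9.0 0.4365 25.4 g -1.9 0.2 7.0
```

Both catches squeezed fully, with balanced pads and a gap at the stop. Next is the handle.

```bash
python3 - <<'E'
from h import *
from bench import env,monitor,eyes
q=np.load("q.npy"); c,n=np.cos(q[2]),np.sin(q[2])
def rep(k):
    s=monitor.sense(); F=s["contact_force"]; fy=-n*F[0]+c*F[1]
    print(k,round(s["clock"],2),round(s["finger_gap"],4),round(s["gripper_force"],1),"g",round(c*F[0]+n*F[1],1),round(fy,1),F[2].round(1)); return fy
env.release()
env.movel(pose(q,.031,.047,.20)[0],velocity=.12); rep("up")
gy=-.058
env.movel(pose(q,-.033,gy,.20)[0],velocity=.15)
hit=env.movel(pose(q,-.033,gy,.130)[0],velocity=.08,guard=5); rep(("down",hit))
if not hit:
    env.close_gripper(25); fy=rep("grip")
    for _ in range(4):
        if abs(fy)<6: break
        gy+=.0015*np.sign(fy); env.movel(pose(q,-.033,gy,.130)[0],velocity=.02); env.close_gripper(25); fy=rep(gy)
    ims=[]
    for m,sl in(("top",(230,85)),("scene",(200,120))):
        fr=eyes.grab_frame(m)["frame"]; im=fr[sl[1]:sl[1]+100,sl[0]:sl[0]+160,::-1]
        ims.append(cv2.resize(np.ascontiguousarray(im),None,fx=3,fy=3,interpolation=cv2.INTER_CUBIC))
    cv2.imwrite("pics/a2.png",np.vstack(ims)); np.save("gy.npy",gy)
E
```

```text
up 10.25 0.9995 0.0 g -0.2 0.6 0.1
('down', False) 12.24 0.9943 0.0 g 0.2 0.3 -0.3
grip 12.89 0.1539 25.9 g -1.0 -0.8 1.4
```

View pics/a2.png

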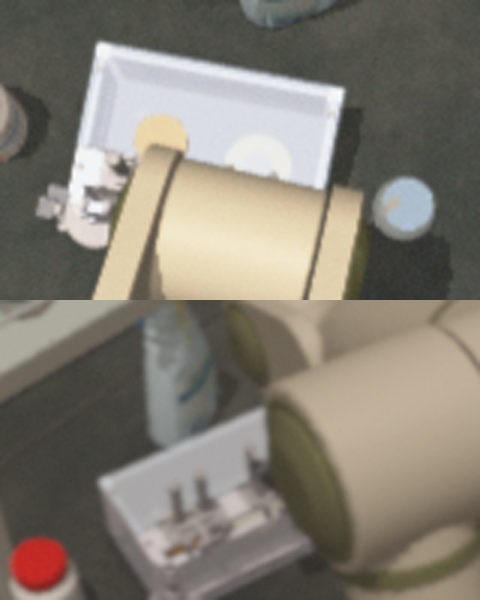

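The post is gripped (gap about 13 mm), and the round posts now stand visibly closer together, at about (176,500) and (200,488). Now the swing.

```bash
cat > sw.py <<'E'
from h import *
from bench import env,monitor,eyes
q=np.load("q.npy"); H=np.array([.001,.092]); rad=0.
env.close_gripper(50)
def swing(ths):
    global rad
    for th in ths:
        c,s=np.cos(th),np.sin(th); v=np.array([c*-.0345+s*-.150, s*.0345+c*-.150]); u=v/np.linalg.norm(v); tg=np.array([u[1],-u[0]])
        env.movel(pose(q,*(H+v+rad*u),.130)[0],velocity=.05)
        st=monitor.sense(); F=st["contact_force"]; C,S=np.cos(q[2]),np.sin(q[2]); f=np.array([C*F[0]+S*F[1],-S*F[0]+C*F[1]])
        fr,ft=f@u,f@tg; print(round(th,2),round(st["clock"],2),"rad",fr.round(1),"tan",ft.round(1),"fz",F[2].round(1),"gap",round(st["finger_gap"],3),round(st["gripper_force"],1))
        if abs(fr)>4: rad+=np.clip(fr*1.5e-4,-.0015,.0015)
        if np.linalg.norm(F)>30: print("stop"); break
E
python3 -c "
from sw import *
swing(np.arange(.1,.81,.1))"
```

```text
0.1 13.68 rad 1.0 tan -1.1 fz 1.7 gap 0.153 48.7
0.2 14.13 rad -1.1 tan -0.9 fz 1.9 gap 0.148 48.8
0.3 14.59 rad -2.1 tan -2.1 fz 3.0 gap 0.151 48.9
0.4 15.05 rad -4.1 tan -0.8 fz 3.1 gap 0.149 48.9
0.5 15.51 rad 0.2 tan -1.2 fz 5.9 gap 0.151 49.1
0.6 15.97 rad -2.7 tan 1.7 fz 6.3 gap 0.15 49.2
0.7 16.43 rad -1.0 tan -0.3 fz 5.8 gap 0.15 49.1
0.8 16.88 rad 0.0 tan -0.4 fz 5.5 gap 0.15 49.2
```

```bash
python3 -c "
from sw import *
swing(np.arange(.9,1.46,.1))
ims=[]
for m,sl in(('top',(215,85)),('scene',(200,120))):
    fr=eyes.grab_frame(m)['frame']; im=fr[sl[1]:sl[1]+130,sl[0]:sl[0]+170,::-1]
    ims.append(cv2.resize(np.ascontiguousarray(im),None,fx=4,fy=4,interpolation=cv2.INTER_CUBIC)[:,:400+280])
cv2.imwrite('pics/a3.png',cv2.resize(np.hstack(ims),(800,306)))
"
```

```text
0.9 17.56 rad -5.0 tan -0.9 fz 3.8 gap 0.148 48.9
1.0 18.02 rad -1.9 tan -2.0 fz 5.5 gap 0.152 49.3
1.1 18.48 rad -1.3 tan -0.7 fz 5.9 gap 0.145 49.2
1.2 18.93 rad -2.1 tan -0.8 fz 5.7 gap 0.149 49.2
1.3 19.39 rad -1.7 tan -1.0 fz 5.9 gap 0.147 49.3
1.4 19.85 rad -1.9 tan -1.6 fz 6.7 gap 0.153 49.3
```

View pics/a3.png

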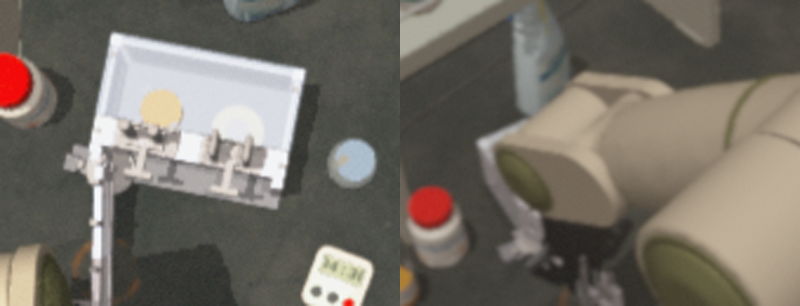

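The gate stands out from the hinge at about (98,160) down to (103,300) in the top crop, nearly square to the front. Both catches are squeezed, and the bottle, flask, timer and glassware are undisturbed. The post is still held, so I'm handing in.

```bash
python3 -c "
from bench import env,monitor,job
env.hold(.5); s=monitor.sense(); print(s['clock'],s['finger_gap'],s['contact_force'].round(1)); print(job.hand_in())"
```

```text
20.45 0.14811958338313072 [ 1.4 -1.2  6.2]
the job is handed in; nothing more can be done
None
```

I squeezed the flat catch fully, then the round one, then swung the gate steadily to about 1.4 rad and handed the job in at 20.5 s, still holding it open by the post; the last images showed nothing else disturbed.

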